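# Change over the engraving pallet from tumbler to medal

## Robot

A 6-joint arm with a two-finger parallel gripper is mounted at the origin on the work surface. World frame = base frame: x ahead of the robot, y to its left, z up, the work surface at z = 0. Lengths are in mm, angles in rad, forces in N, time in s.
With the tool pointing down it reaches from about 325 to 900 mm from the base axis. Payload 3.5 kg.
Tool frame: the origin (TCP) lies at the centre of the arm's flange, where the gripper is bolted on; the fingertips stand 173 mm ahead of it and the grasp point (between the pads) lies 155 mm ahead of it; z points along the fingers, x is the direction in which the jaws open and shut, and the axes are right-handed (so a half turn about z gives the same grasp; the last joint's range is limited). The gripper opens to 85 mm and grips with 20 to 120 N. Pads are 22 mm wide; open, the fingers measure 114 mm over their backs; the gripper's body (76 mm by 85 mm) begins 54 mm behind the grasp point. The pads swing forward as they close: fully open they stand 13 mm farther back than shut.
Start: joints at [1.038, 0.276, -0.026, 1.268, 0, 1.467], TCP at [260.437, 568.151, 404.713] pointing down, gripper open.
Joint ranges: [-3.12, 3.12], [-0.85, 1.88], [-1.08, 1.24], [-1.95, 2.15], [-1.57, 1.53], [-3.14, 3.14]. Speed limits (rad/s): [2.57, 2.57, 3.14, 3.14, 3.14, 3.14].

## Interface

Orientations are given as a unit quaternion [x, y, z, w].
In Python, from bench import get_obs, snapshot, sign_off gives the robot as it stands.
- The arm moves only by the tool step_arm, never from a script. Its argument "motion" is text: rows parted by semicolons, each of 5 numbers parted by spaces: the closure, from 0 (fully open) to 1 (shut), then the shift along the tool's x, y, z in cm, then the turn about the tool's z in degrees. A call has 1 to 12 rows; each row is the pose to reach, as a shift and turn from the pose measured when the call began, along the tool's axes at that moment; what a row does not reach only later rows make up. A row lasts 1/12 s, in which the tool goes at most 41.7 mm and 7.16 degrees, less where a joint would pass 70% of its speed; a pose out of reach is approached as far as the arm can. A call with a gripper value outside its range is refused whole. The fingers move at their own pace and stop on an object; the grip force is fixed at half the most. Time passes only in rows, so rows that repeat a pose let the fingers close. It gives the time, the measured TCP pose, the force and the opening at its end, in the units of the state.
- get_obs(): the state, without advancing time (a new reading comes with each control period).
- snapshot(name): name is "scene" or "side" or "wrist"; returns a dict with "color" (420x560x3 uint8, red, green, blue), "intrinsics" (3x3 intrinsics, pixels), "distortion" ([k1, k2, p1, p2, k3] as OpenCV has them; the pictures are not rectified), "R" (3x3) and "t" (3): a world point X has camera coordinates R X + t; the wrist camera has in their place "tool_from_camera" (4x4, takes a point from camera to tool coordinates, whose origin is the TCP and whose axes are the tool frame's). Camera axes: x right, y down, z forward; pixel columns grow to the right and rows downward; lengths in mm; the calibration is good to about 2 mm. A picture is of the moment at which its call begins: read the wrist's pose just before it. There is no depth.
- sign_off(): hands the job in, once; it reports no verdict.
The state is a dict: "t": time; "joint_pos": joint angles; "joint_velocities": joint speeds; "effort": joint torques, N m; "eef_pos": TCP position; "eef_rot": TCP orientation; "ft_force": force on the tool from outside, world axes, zero at the start; "torque": the same for the moment, N m; "opening": finger opening in mm.
Only numpy, scipy, OpenCV 4.12 (cv2) and the standard library are available. Lean on these libraries where they do the work, as an engineer would, in place of code of your own. Each camera call takes 0.05 s, during which the arm holds its last target. There are 200 camera calls.

## Task

First move the engraved steel tumbler from the pallet's round pad to the empty ring mark in the blue tray, standing upright, without disturbing the tumbler already in the tray. Then build the riser stack on the pad, each piece flat and centred on the one below and in this order from the bottom: square block, wide disc, narrow column, and last the brass medal on top. Let go of everything at the end.

Things in the scene. Friction and masses are not known exactly. Their poses are not given: they have to be found in the camera images.
- tumbler: Open-topped straight steel tumbler, 58 mm outside diameter, 90 mm tall, wall 2.5 mm, about 0.16 kg, with a small square engraving on its side; stands upright on the pallet's pad at the start. Origin: centre of its underside, z up.
- tumbler_done: A second, identical tumbler (58 mm diameter, 90 mm tall) already standing loose on the other ring mark of the tray, 116 mm from the empty mark. It must stay standing and in place (within 20 mm). Origin: centre of its underside, z up.
- block: Square aluminium riser block, 60 x 60 x 20 mm, with four small dark screw holes on top, about 0.19 kg; lies flat on the table (height 0). Origin: centre of its underside; x and y parallel to its sides, z up.
- disc: Round aluminium riser disc, the wide one: 54 mm diameter, 16 mm thick, with a small dark centre dot, about 0.10 kg; lies flat on the table (height 0). Origin: centre of its underside, z up.
- column: Narrow round aluminium riser column with two dark bands: 36 mm diameter, 34 mm tall, about 0.09 kg; stands on end on the table (height 0). Origin: centre of its underside, z up.
- medal: Plain thick brass medal blank: round, 44 mm diameter, 12 mm thick, about 0.15 kg; lies flat on the table (height 0). Origin: centre of its underside, z up.
- pad (a point): Centre of the top of the round black pad (76 mm diameter, 4 mm thick) fixed in the middle of the pallet, a drilled aluminium plate 150 x 150 x 10 mm that does not move; the pad's top is 14 mm above the table. x and y parallel to the plate's sides, z up.
- tray_mark (a point): Centre of the empty ring mark (68 mm diameter, painted) on the floor of the blue tray, 4 mm above the table. The tray is fixed, 120 x 230 mm, with a rim 15 mm high; its x axis runs along the short side, its y axis along the long side, pointing away from the other mark, which is 116 mm away towards -y. Tray rim is 57 mm beyond the mark in +y, and 60 mm in +x and -x.
Things that resemble listed ones, but are neither listed nor needed, are in the scene too. What is shaped like the tumbler but red is not meant.

How it is judged:
By the outcome, as a careful person would: the job done as asked, in the order asked, and still so for the second after the job is handed in, with the robot touching nothing.
It also fails if it takes over 134 s, if anything falls off the work surface, if the arm or the gripper's body presses on something with over 40 N, if the wrist force passes 120 N, or if a joint passes its speed limit or range.

## Working session

There is one attempt and no reset: what is moved stays moved. The work goes in short steps, Python scripts to look and compute and a tool call to move; the robot and the scene stay as the last step left them, time stands still between calls to the robot, and variables do not carry over. Pictures are saved under pics/ and viewed, about 12 in all and at most 16, crops included, and the job is handed in when it is done.

Besides the shell and the picture viewer there is one more tool, called by a JSON object that holds its "name" and its "arguments". step_arm: Moves the arm, as the interface text tells. Its arguments: {"type":"object","properties":{"motion":{"type":"string"}},"required":["motion"]}

```bash
mkdir -p pics; ls; cat > h.py <<'E'
import numpy as np, cv2
from scipy.spatial.transform import Rotation as Ro
from bench import get_obs, snapshot, sign_off
def snap(name, fn, **k):
    o=get_obs(); s=snapshot(name)
    if name=='wrist':
        T=np.eye(4); T[:3,:3]=Ro.from_quat(o['eef_rot']).as_matrix(); T[:3,3]=o['eef_pos']
        M=np.linalg.inv(T@np.array(s['tool_from_camera'])); s['R'],s['t']=M[:3,:3],M[:3,3]
    np.save(f'pics/{fn}.npy',{k:v for k,v in s.items()},allow_pickle=True)
    cv2.imwrite(f'pics/{fn}.png',cv2.cvtColor(s['color'],cv2.COLOR_RGB2BGR)); return s
def load(fn): return np.load(f'pics/{fn}.npy',allow_pickle=True).item()
def px2w(s,uv,z):
    uv=np.array(uv,float).reshape(-1,1,2); R=np.array(s['R']);t=np.array(s['t']).ravel()
    n=cv2.undistortPoints(uv,np.array(s['intrinsics']),np.array(s['distortion'])).reshape(-1,2)
    d=np.c_[n,np.ones(len(n))]@R; c=-R.T@t
    return c+d*((z-c[2])/d[:,2])[:,None]
def w2px(s,X):
    return cv2.projectPoints(np.array(X,float).reshape(-1,1,3),cv2.Rodrigues(np.array(s['R']))[0],np.array(s['t'],float),np.array(s['intrinsics']),np.array(s['distortion']))[0].reshape(-1,2)
def tool(target):
    "shift (cm) in tool axes from current TCP to target TCP (mm)"
    o=get_obs(); return Ro.from_quat(o['eef_rot']).inv().apply(np.array(target)-o['eef_pos'])/10
E
python3 - <<'E'
from h import *
a=snap('scene','scene0'); b=snap('side','side0'); 
im=[cv2.imread(f'pics/{n}0.png') for n in('scene','side')]
o=get_obs(); print(o['eef_pos'],Ro.from_quat(o['eef_rot']).as_matrix().round(3))
for s in (a,b): print(-np.array(s['R']).T@np.array(s['t']).ravel())
for n,i in zip(('scene','side'),im): cv2.imwrite(f'pics/{n}0b.png',cv2.resize(i,(800,600)))
E
```

```text
pics
[260.27191666 567.85143167 403.65531336] [[ 0.417  0.909 -0.001]
 [ 0.909 -0.417 -0.002]
 [-0.002 -0.    -1.   ]]
[1467.05476179  323.53951253 1012.47780792]
[ 126.37508939 -880.17240158  573.08955203]
```

View pics/scene0b.png

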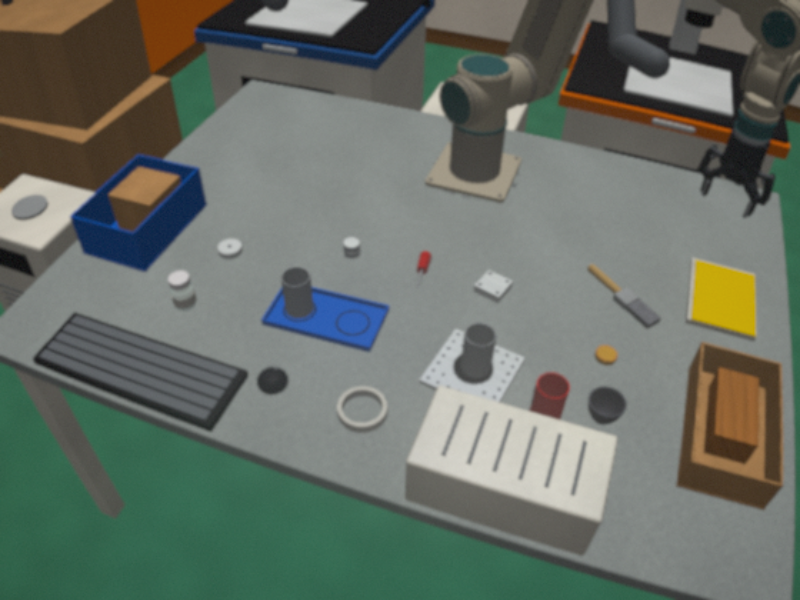

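View pics/side0b.png

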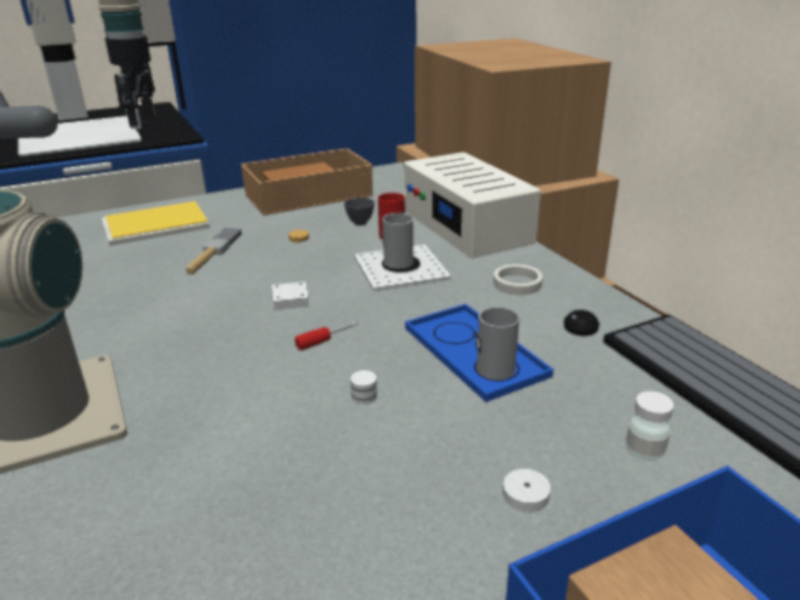

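```bash
python3 - <<'E'
from h import *
a=load('scene0');b=load('side0')
P={'tumbler':((480,331),(398,222),104),'done':((296,276),(498,318),94),'mark':((352,322),(455,333),4),'block':((493,282),(290,288),20),'disc':((230,245),(526,487),16),'column':((351,242),(364,378),34),'medal':((606,352),(298,234),12)}
for n,(p,q,z) in P.items(): print(n,px2w(a,np.array(p)*.7,z)[0].round(1),px2w(b,np.array(q)*.7,z)[0].round(1))
print('pallet',px2w(a,np.array([(457,331),(524,360),(421,378)])*.7,10).round(0))
print('pallet side',px2w(b,np.array([(355,254),(426,246),(449,271),(377,287)])*.7,10).round(0))
print('tray',px2w(a,np.array([(286,283),(388,305),(371,348),(264,321)])*.7,15).round(0))
print('blk',px2w(a,np.array([(490,269),(513,283),(497,298),(473,284)])*.7,20).round(0))
print('red',px2w(a,np.array([(552,380)])*.7,90).round(0), 'box',px2w(a,np.array([(440,392),(616,437),(412,468)])*.7,80).round(0))
E
```

```text
tumbler [627.6 181.8 104. ] [629.1 165.6 104. ]
done [ 607.  -195.3   94. ] [ 606.2 -201.9   94. ]
mark [604.1 -80.8   4. ] [608.3 -82.5   4. ]
block [404.7 156.7  20. ] [413. 165.  20.]
disc [ 495.7 -424.1   16. ] [ 499.3 -428.5   16. ]
column [ 408.7 -165.5   34. ] [ 411.6 -168.7   34. ]
medal [508.  415.1  12. ] [510.5 411.3  12. ]
pallet [[557. 124.  10.]
 [583. 267.  10.]
 [695.  97.  10.]]
pallet side [[580. 264.  10.]
 [723. 231.  10.]
 [707. 109.  10.]
 [559. 113.  10.]]
tray [[ 560. -250.   15.]
 [ 543.  -27.   15.]
 [ 663.  -16.   15.]
 [ 675. -241.   15.]]
blk [[367. 140.  20.]
 [392. 197.  20.]
 [448. 177.  20.]
 [426. 119.  20.]]
red [[681. 328.  90.]] box [[766. 153.  80.]
 [754. 454.  80.]
 [923. 158.  80.]]
```

{"name": "step_arm", "arguments": {"motion": "0 -21 46 0 61;0 -21 46 0 61;0 -21 46 0 61;0 -21 46 0 61;0 -21 46 0 61;0 -21 46 0 61;0 -21 46 0 61;0 -21 46 0 61;0 -21 46 0 61;0 -21 46 0 61;0 -21 46 0 61;0 -21 46 0 61"}}

```text
t: 1.1
eef_pos: [587.9, 187.7, 403.5]
eef_rot: [0.999, 0.038, -0.001, 0.001]
ft_force: [1.6, 0.3, -0.3]
opening: 85.7
```

{"name": "step_arm", "arguments": {"motion": "0 0 0 0 0;0 0 0 0 0;0 0 0 0 0"}}

```text
t: 1.35
eef_pos: [587.6, 187.6, 402.7]
eef_rot: [0.999, 0.038, -0.002, 0.001]
ft_force: [-0.2, 0.2, -0.3]
opening: 85.3
```

```bash
python3 - <<'E'
from h import *
s=snap('wrist','w1'); o=get_obs()
print(o['eef_pos'],Ro.from_quat(o['eef_rot']).as_matrix().round(3),o['joint_velocities'],np.array(s['tool_from_camera']).round(2))
cv2.imwrite('pics/w1b.png',cv2.resize(cv2.imread('pics/w1.png'),(800,600)))
E
```

```text
[587.16452798 188.28855617 402.96790566] [[ 0.997  0.077 -0.004]
 [ 0.077 -0.997 -0.002]
 [-0.004  0.001 -1.   ]] [ 0.01970858 -0.00808777 -0.00575244 -0.00298624 -0.001989   -0.00280405] [[  1.     0.    -0.    -0.32]
 [  0.     0.96   0.28 -71.68]
 [  0.    -0.28   0.96  31.3 ]
 [  0.     0.     0.     1.  ]]
```

View pics/w1b.png

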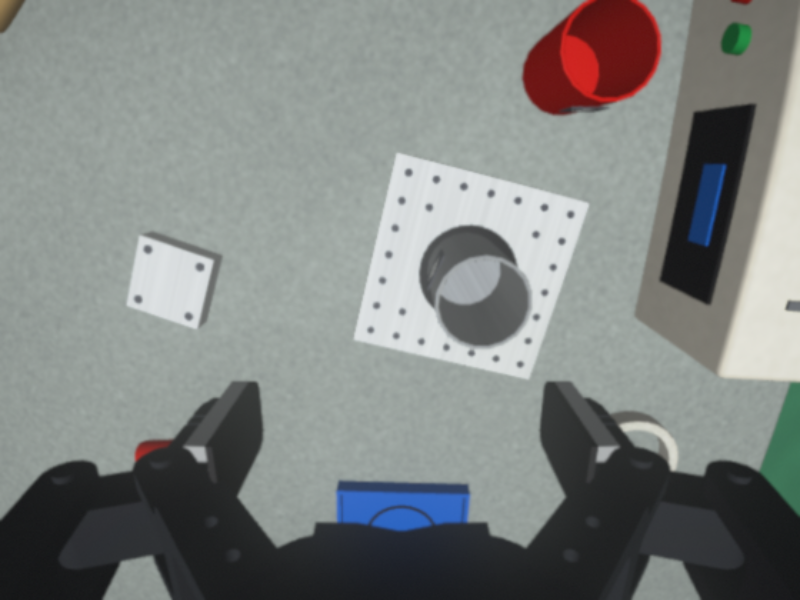

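```bash
python3 - <<'E'
from h import *
s=load('w1'); f=.7
c=px2w(s,np.array([(397,153),(589,204),(529,380),(354,340)])*f,10); print('pallet',c.round(1),c.mean(0).round(1),[np.linalg.norm(c[i]-c[i-1]).round(1) for i in range(4)])
e=c[1]-c[0];print(np.degrees(np.arctan2(e[1],e[0])), np.degrees(np.arctan2(*(c[2]-c[3])[1::-1])), np.degrees(np.arctan2(*(c[0]-c[3])[1::-1])))
print('tumbler',px2w(s,np.array([(482,301),(435,301),(530,301),(482,255),(482,347)])*f,104).round(1))
b=px2w(s,np.array([(141,235),(215,258),(198,328),(127,305)])*f,20);print('block',b.round(1),b.mean(0).round(1),[np.linalg.norm(b[i]-b[i-1]).round(1) for i in range(4)]);e=b[1]-b[0];print(np.degrees(np.arctan2(e[1],e[0])),np.degrees(np.arctan2(*(b[0]-b[3])[1::-1])))
print('red',px2w(s,np.array([(610,50)])*f,90))
E
```

```text
pallet [[576.8 263.5  10. ]
 [723.3 238.8  10. ]
 [699.5  91.9  10. ]
 [552.8 116.4  10. ]] [638.1 177.6  10. ] [np.float64(149.0), np.float64(148.6), np.float64(148.8), np.float64(148.8)]
-9.583822076125582 -9.510585748563129 80.72576337570854
tumbler [[633.5 183.5 104. ]
 [606.2 181.4 104. ]
 [661.6 185.7 104. ]
 [630.2 210.5 104. ]
 [637.1 154.9 104. ]]
block [[388.1 191.9  20. ]
 [445.3 178.1  20. ]
 [429.5 120.5  20. ]
 [372.2 135.1  20. ]] [408.8 156.4  20. ] [np.float64(58.9), np.float64(58.8), np.float64(59.7), np.float64(59.2)]
-13.569599369391591 74.30407304191176
red [[690.19635561 327.68688279  90.        ]]
```

{"name": "step_arm", "arguments": {"motion": "0 4.6 0.8 0 0;0 4.6 0.8 0 0;0 4.6 0.8 0 0;0 4.6 0.8 3 0;0 4.6 0.8 6 0;0 4.6 0.8 9 0;0 4.6 0.8 12 0;0 4.6 0.8 15 0;0 4.6 0.8 17.6 0;0 4.6 0.8 17.6 0;0 4.6 0.8 17.6 0"}}

```text
t: 2.32
eef_pos: [630.9, 184.6, 226.0]
eef_rot: [0.999, 0.039, -0.004, 0.001]
ft_force: [-0.3, 0.1, -0.7]
opening: 85.4
```

{"name": "step_arm", "arguments": {"motion": "0.4 0 0 0 0;0.6 0 0 0 0;0.6 0 0 0 0;0.8 0 0 0 0;0.8 0 0 0 0;0.8 0 0 0 0;0.8 0 0 0 0;0.8 0 0 0 0"}}

```text
t: 2.98
eef_pos: [632.7, 185.2, 229.7]
eef_rot: [0.999, 0.039, -0.001, 0.0]
ft_force: [0.4, 1.2, 6.5]
opening: 57.3
```

{"name": "step_arm", "arguments": {"motion": "0.8 0 0 -2 0;0.8 0 0 -4 0;0.8 0 0 -6 0;0.8 0 0 -8 0;0.8 0 0 -10 0;0.8 0 0 -10 0;0.8 0 0 -10 0"}}

```text
t: 3.57
eef_pos: [633.4, 185.2, 331.7]
eef_rot: [0.999, 0.039, 0.001, -0.0]
ft_force: [-0.3, 0.3, -1.9]
opening: 57.1
```

```bash
python3 - <<'E'
from h import *
a=cv2.imread('pics/scene0.png')[190:260,170:290]; b=cv2.imread('pics/side0.png')[205:285,275:395]
A=cv2.resize(a,(720,420),interpolation=cv2.INTER_CUBIC)
cv2.imwrite('pics/tr.png',np.vstack([cv2.resize(a,(480,280),interpolation=3),cv2.resize(b,(480,320),interpolation=3)]))
E
```

```text
(no output)
```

View pics/tr.png

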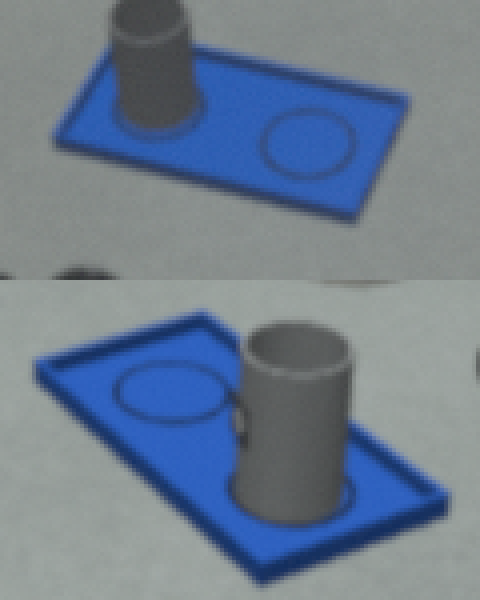

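```bash
python3 - <<'E'
from h import *
a=load('scene0');b=load('side0')
p=px2w(a,[(247.1,226)],4)[0];q=px2w(b,[(318.1,233)],4)[0];print(p,q)
print(px2w(a,[(170+411/4,190+99/4),(170+356/4,190+218/4),(170+56/4,190+142/4)],15).round(0))
# done tumbler top rim in side crop: x 240-352, y 322-375
print(px2w(b,[(275+298/4,205+(348-280)/4)],94))
m=(p+q)/2; print(m, tool([m[0],m[1],331]))
E
```

```text
[605.50535691 -77.97637307   4.        ] [607.71142171 -81.65917133   4.        ]
[[ 547.  -22.   15.]
 [ 667.  -16.   15.]
 [ 678. -242.   15.]]
[[ 609.19146701 -200.77217741   94.        ]]
[606.60838931 -79.8177722    4.        ] [-4.764009   26.21294967  0.04212436]
```

```bash
python3 - <<'E'
from h import *
s=load('w1');print(px2w(s,np.array([(402,506),(370,522),(433,522)])*.7,4))
E
```

```text
[[604.19211818 -48.23147603   4.        ]
 [575.44429495 -69.40215013   4.        ]
 [634.83952522 -64.6725516    4.        ]]
```

{"name": "step_arm", "arguments": {"motion": "0.8 -1.2 6.5 0 0;0.8 -2.4 13 0 0;0.8 -3.6 19.5 0 0;0.8 -4.7 23 0 0;0.8 -4.7 26.1 0 0;0.8 -4.7 26.1 0 0;0.8 -4.7 26.1 0 0;0.8 -4.7 26.1 0 0;0.8 -4.7 26.1 0 0;0.8 -4.7 26.1 0 0"}}

```text
t: 4.4
eef_pos: [606.7, -77.8, 330.2]
eef_rot: [0.999, 0.04, 0.0, -0.001]
ft_force: [-0.4, 0.1, -2.2]
opening: 57.4
```

```bash
python3 - <<'E'
from h import *
s=snap('wrist','w2'); b=snap('side','side2'); print(get_obs()['eef_pos'])
i=cv2.imread('pics/w2.png'); j=cv2.imread('pics/side2.png')[130:290,240:400]
cv2.imwrite('pics/c2.png',np.hstack([cv2.resize(i,(400,300)),cv2.resize(j,(400,400))[50:350]]))
E
```

```text
[607.03996132 -77.12250495 330.74621159]
```

View pics/c2.png

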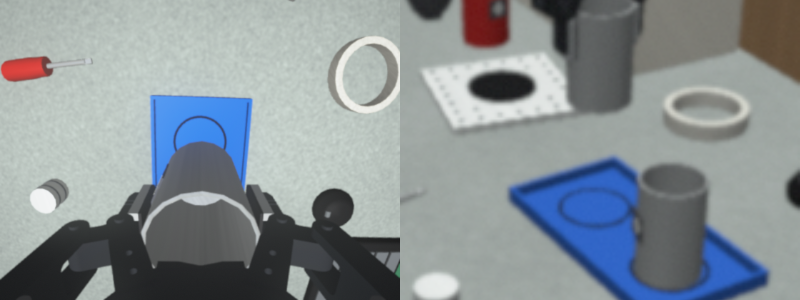

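```bash
python3 - <<'E'
from h import *
s=load('w2');print(px2w(s,np.array([(200,143),(200,117),(174,143),(226,143)])*1.4,4).round(1)); 
print('tray far corners',px2w(s,np.array([(151,95),(252,97)])*1.4,15).round(1)); c=px2w(s,[(75*.7/.5*0+35*1.4,197*1.4)],34); print('col?',px2w(s,[(43*1.4,199*1.4)],34))
m=[607.5,-79,0]
# tumbler bottom ring in side view, z≈ 118
b=load('side2'); print('held bottom', w2px(b,[[607,-77,115],[607,-77,205]]))
print(tool([607.5,-79.5,226]))
E
```

```text
[[606.2 -82.6   4. ]
 [603.6 -49.5   4. ]
 [573.2 -85.2   4. ]
 [639.1 -79.9   4. ]]
tray far corners [[544.5 -26.6  15. ]
 [662.1 -19.6  15. ]]
col? [[ 410.74231974 -164.25298402   34.        ]]
held bottom [[317.8836389  189.1241578 ]
 [318.8348921  150.80197187]]
[ 0.0110502   0.25447741 10.47432331]
```

{"name": "step_arm", "arguments": {"motion": "0.8 0 0.4 0 0;0.8 0 0.4 3 0;0.8 0 0.4 6 0;0.8 0 0.4 8 0;0.8 0 0.4 9.5 0;0.8 0 0.4 10.3 0;0.8 0 0.4 10.8 0;0.8 0 0.4 10.8 0;0.8 0 0.4 10.8 0"}}

```text
t: 5.25
eef_pos: [608.1, -80.7, 223.5]
eef_rot: [0.999, 0.041, 0.001, -0.0]
ft_force: [0.1, 0.1, -1.6]
opening: 57.2
```

{"name": "step_arm", "arguments": {"motion": "0.8 0 0 0.1 0;0.8 0 0 0.2 0;0.8 0 0 0.2 0"}}

```text
t: 5.5
eef_pos: [608.6, -80.9, 222.5]
eef_rot: [0.999, 0.041, 0.002, -0.0]
ft_force: [1.0, -0.3, -2.0]
opening: 57.4
```

{"name": "step_arm", "arguments": {"motion": "0.8 -0.15 0 0.2 0;0.8 -0.15 0 0.3 0;0.8 -0.15 0 0.3 0;0.8 -0.15 0 0.3 0"}}

```text
t: 5.83
eef_pos: [607.2, -81.1, 219.8]
eef_rot: [0.999, 0.041, 0.002, -0.0]
ft_force: [-0.2, -0.9, 0.7]
opening: 57.2
```

{"name": "step_arm", "arguments": {"motion": "0.3 0 0 0 0;0.2 0 0 0 0;0.1 0 0 0 0;0 0 0 0 0;0 0 0 0 0;0 0 0 0 0;0 0 0 -3 0;0 0 0 -6 0;0 0 0 -10 0;0 0 0 -14 0;0 0 0 -18 0;0 0 0 -18 0"}}

```text
t: 6.83
eef_pos: [608.9, -81.7, 410.0]
eef_rot: [0.999, 0.041, 0.01, 0.002]
ft_force: [0.8, -1.1, 1.1]
opening: 85.5
```

```bash
python3 - <<'E'
from h import *
o=get_obs(); print(o['eef_pos'],o['opening']); b=snap('side','side3'); a=snap('scene','scene3'); s=snap('wrist','w3')
j=cv2.imread('pics/side3.png')[130:290,240:400];i=cv2.imread('pics/scene3.png')[170:270,160:300]
cv2.imwrite('pics/c3.png',np.hstack([cv2.resize(j,(400,400)),cv2.resize(i,(400,286)) if 0 else cv2.copyMakeBorder(cv2.resize(i,(400,286)),0,114,0,0,0)]))
E
```

```text
[608.89799329 -81.71495777 410.00396742] 85.51505077715258
```

View pics/c3.png

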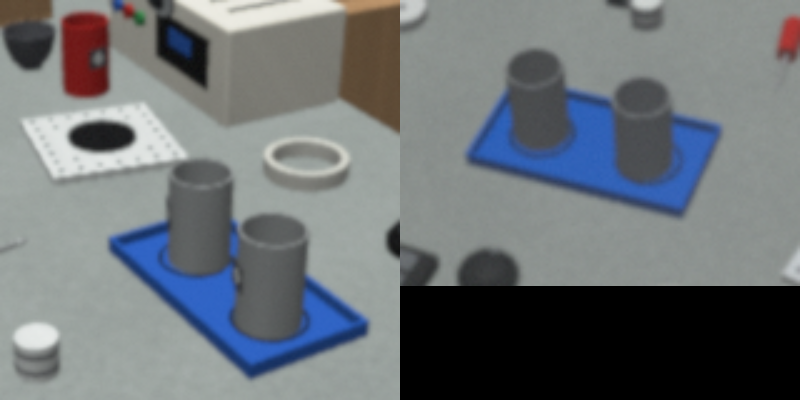

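{"name": "step_arm", "arguments": {"motion": "0 -18 -25.4 0 19;0 -18 -25.4 0 19;0 -18 -25.4 0 19;0 -18 -25.4 0 19;0 -18 -25.4 0 19;0 -18 -25.4 0 19;0 -18 -25.4 5 19;0 -18 -25.4 11 19;0 -18 -25.4 11 19;0 -18 -25.4 11 19;0 -18 -25.4 11 19;0 -18 -25.4 11 19"}}

```text
t: 7.98
eef_pos: [407.2, 157.2, 288.9]
eef_rot: [0.992, -0.125, 0.002, -0.0]
ft_force: [0.1, -0.2, 0.1]
opening: 85.7
```

```bash
python3 - <<'E'
from h import *
b=load('side3'); print('pad',px2w(b,[(280.8,184.4)],14))
o=get_obs(); print(o['eef_pos'],Ro.from_quat(o['eef_rot']).as_matrix().round(3)); s=snap('wrist','w4')
cv2.imwrite('pics/w4b.png',cv2.resize(cv2.imread('pics/w4.png'),(800,600)))
E
```

```text
pad [[638.00635965 173.65047872  14.        ]]
[407.15801736 157.2201184  288.91908823] [[ 0.969 -0.248  0.005]
 [-0.248 -0.969 -0.   ]
 [ 0.005 -0.001 -1.   ]]
```

View pics/w4b.png

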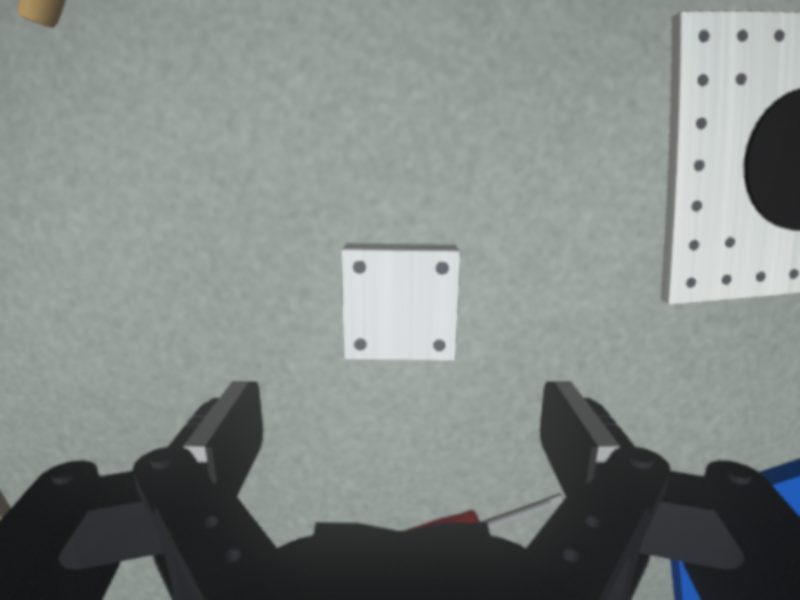

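```bash
python3 - <<'E'
from h import *
s=load('w4'); b=px2w(s,np.array([(342,250),(460,251),(455,359),(345,359)])*.7,20);print(b.mean(0).round(1),[np.linalg.norm(b[i]-b[i-1]).round(1) for i in range(4)]);e=b[1]-b[0];print(np.degrees(np.arctan2(e[1],e[0])))
c=b.mean(0); print(tool([c[0],c[1],178]))
E
```

```text
[407.5 155.7  20. ] [np.float64(59.1), np.float64(59.3), np.float64(58.7), np.float64(59.1)]
-14.874151954115034
[-0.12828895  0.19473836 11.22946482]
```

{"name": "step_arm", "arguments": {"motion": "0 -0.1 0.2 3 0;0 -0.1 0.2 6 0;0 -0.1 0.2 8.5 0;0 -0.1 0.2 10.2 0;0 -0.1 0.2 11 0;0 -0.1 0.2 11 0;0 -0.1 0.2 11 0"}}

```text
t: 8.62
eef_pos: [409.5, 155.5, 181.6]
eef_rot: [0.992, -0.126, 0.005, -0.001]
ft_force: [1.1, -0.9, 0.7]
opening: 85.3
```

```bash
python3 - <<'E'
from h import *
o=get_obs(); print(o['eef_pos'],o['ft_force']); s=snap('wrist','w5'); b=snap('side','side5')
i=cv2.imread('pics/w5.png')[200:420,60:500]; j=cv2.imread('pics/side5.png')[160:240,150:260]
cv2.imwrite('pics/c5.png',np.vstack([cv2.resize(i,(600,300)),cv2.resize(j,(412,300),interpolation=3)[:, :].copy() if 0 else cv2.copyMakeBorder(cv2.resize(j,(412,300),interpolation=3),0,0,0,188,0)]))
E
```

```text
[409.52714957 155.51068614 181.62184349] [ 1.05009945 -0.85333094  0.65099799]
```

View pics/c5.png

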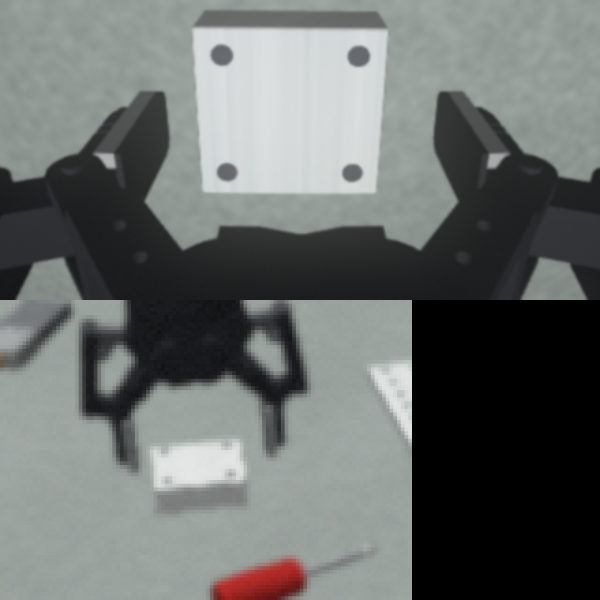

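```bash
python3 - <<'E'
from h import *
b=load('side5'); o=get_obs(); R=Ro.from_quat(o['eef_rot']).as_matrix()
for z in (8,14,20,26):
  print(z,[w2px(b,[np.r_[(o['eef_pos']+sx*R[:,0])[:2],z]]).round(1).tolist() for sx in(-46,46)])
print(tool([407.5,155.7,172]))
E
```

```text
8 [[[184.9, 209.6]], [[221.5, 205.6]]]
14 [[[184.6, 207.5]], [[221.3, 203.5]]]
20 [[[184.3, 205.4]], [[221.1, 201.4]]]
26 [[[184.1, 203.3]], [[220.9, 199.3]]]
[-0.20748945  0.05690814  1.00370713]
```

{"name": "step_arm", "arguments": {"motion": "0 -0.2 0 0.5 0;0 -0.2 0 1 0;0 -0.2 0 1 0;0 -0.2 0 1 0;0.3 -0.2 0 1 0;0.5 -0.2 0 1 0;0.8 -0.2 0 1 0;0.8 -0.2 0 1 0;0.8 -0.2 0 1 0;0.8 -0.2 0 1 0;0.8 -0.2 0 1 0;0.8 -0.2 0 1 0"}}

```text
t: 9.72
eef_pos: [407.7, 156.3, 172.4]
eef_rot: [0.992, -0.125, 0.006, -0.001]
ft_force: [-1.1, 0.1, 5.7]
opening: 58.3
```

{"name": "step_arm", "arguments": {"motion": "0.8 0 0 -2 0;0.8 0 0 -5 0;0.8 0 0 -8 0;0.8 0 0 -10 0;0.8 0 0 -10 0;0.8 0 0 -10 0"}}

```text
t: 10.22
eef_pos: [407.0, 156.3, 273.2]
eef_rot: [0.992, -0.125, 0.007, -0.002]
ft_force: [-0.2, 0.1, -2.5]
opening: 58.9
```

{"name": "step_arm", "arguments": {"motion": "0.8 23 0 -3 -4.7;0.8 23 0 -3 -4.7;0.8 23 0 -3 -4.7;0.8 23 0 -3 -4.7;0.8 23 0 -3 -4.7;0.8 23 0 -3 -4.7;0.8 23 0 -3 -4.7;0.8 23 0 -3 -4.7;0.8 23 0 -3 -4.7;0.8 23 0 -3 -4.7"}}

```text
t: 11.05
eef_pos: [627.4, 99.3, 304.1]
eef_rot: [0.996, -0.084, 0.005, -0.001]
ft_force: [1.0, 1.4, -2.7]
opening: 58.9
```

```bash
python3 - <<'E'
from h import *
o=get_obs(); print(o['eef_pos'],Ro.from_quat(o['eef_rot']).as_matrix().round(3)); s=snap('wrist','w6')
cv2.imwrite('pics/w6b.png',cv2.resize(cv2.imread('pics/w6.png'),(800,600)))
E
```

```text
[627.44068253  99.29945364 304.12137561] [[ 0.986 -0.168  0.01 ]
 [-0.168 -0.986  0.002]
 [ 0.009 -0.003 -1.   ]]
```

View pics/w6b.png

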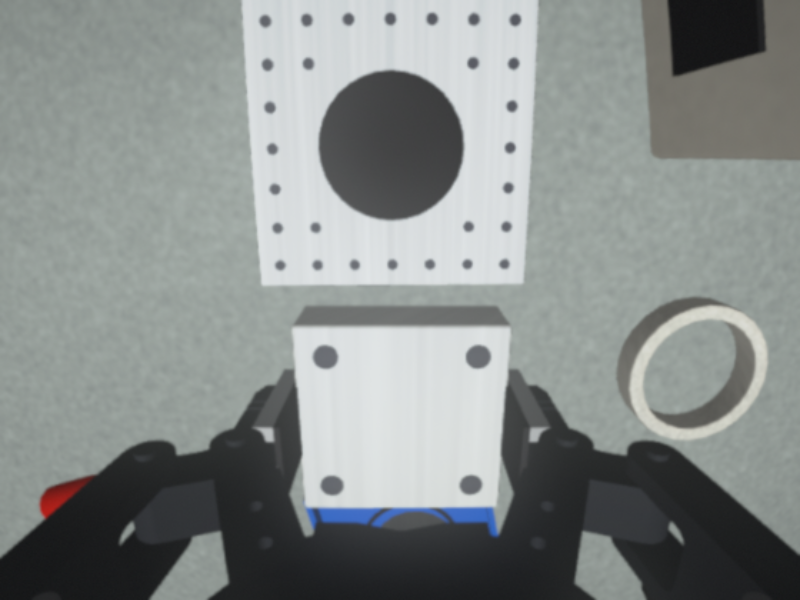

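```bash
python3 - <<'E'
from h import *
s=load('w6'); o=get_obs()
p=px2w(s,np.array([(319,145),(464,145),(391.5,70),(391.5,220)])*.7,14);print('pad',p.round(1),(p[:2].mean(0)+p[2:].mean(0))/2)
h=px2w(s,np.array([(265,20),(515,19),(280,265),(505,264)])*.7,10);print('holes',h.round(1),h.mean(0).round(1))
b=px2w(s,np.array([(293,326),(510,326),(498,508),(306,508)])*.7,152);print('block',b.mean(0).round(1),[np.linalg.norm(b[i]-b[i-1]).round(1) for i in range(4)],o['eef_pos'])
pc=(h.mean(0)+(p[:2].mean(0)+p[2:].mean(0))/2)/2; print(pc,Ro.from_quat(o['eef_rot']).inv().apply(pc-b.mean(0))/10)
E
```

```text
pad [[601.4 185.5  14. ]
 [675.5 172.8  14. ]
 [644.7 215.1  14. ]
 [631.7 140.7  14. ]] [638.31640062 178.52333302  14.        ]
holes [[586.3 250.8  10. ]
 [710.4 230.1  10. ]
 [565.6 126.3  10. ]
 [690.2 105.4  10. ]] [638.1 178.2  10. ]
block [628.8  98.8 152. ] [np.float64(59.2), np.float64(58.2), np.float64(59.5), np.float64(59.1)] [627.55631345  99.40897233 304.69309403]
[638.21601261 178.35261629  12.        ] [-0.55088616 -7.94654243 14.02402121]
```

{"name": "step_arm", "arguments": {"motion": "0.8 -0.6 -4 0 0;0.8 -0.6 -8 0 0;0.8 -0.6 -8 0 0;0.8 -0.6 -8 3 0;0.8 -0.6 -8 6 0;0.8 -0.6 -8 8 0;0.8 -0.6 -8 9.5 0;0.8 -0.6 -8 10.5 0;0.8 -0.6 -8 11 0;0.8 -0.6 -8 11 0;0.8 -0.6 -8 11 0"}}

```text
t: 12.02
eef_pos: [636.4, 179.6, 195.7]
eef_rot: [0.996, -0.084, 0.006, -0.001]
ft_force: [0.3, 0.7, -1.9]
opening: 58.6
```

```bash
python3 - <<'E'
from h import *
print(tool([637.4,178.7,186.5]))
E
```

```text
[0.10658531 0.07637945 0.91654793]
```

{"name": "step_arm", "arguments": {"motion": "0.8 0.1 0.1 0.4 0;0.8 0.1 0.1 0.7 0;0.8 0.1 0.1 0.8 0;0.8 0.1 0.1 0.8 0;0.8 0.1 0.1 0.8 0"}}

```text
t: 12.43
eef_pos: [637.4, 178.4, 187.8]
eef_rot: [0.996, -0.084, 0.006, -0.002]
ft_force: [1.0, -0.5, -1.8]
opening: 59.0
```

{"name": "step_arm", "arguments": {"motion": "0.8 0 0 0.1 0;0.8 0 0 0.2 0;0.8 0 0 0.2 0;0.8 0 0 0.2 0"}}

```text
t: 12.77
eef_pos: [637.6, 178.5, 186.5]
eef_rot: [0.996, -0.084, 0.006, -0.002]
ft_force: [-1.3, -0.1, 3.0]
opening: 58.2
```

{"name": "step_arm", "arguments": {"motion": "0.5 0 0 0 0;0.3 0 0 0 0;0.2 0 0 0 0;0 0 0 0 0;0 0 0 0 0;0 0 0 0 0;0 0 0 -2 0;0 0 0 -5 0;0 0 0 -9 0;0 0 0 -13 0;0 0 0 -13 0;0 0 0 -13 0"}}

```text
t: 13.77
eef_pos: [637.6, 178.5, 320.9]
eef_rot: [0.996, -0.084, 0.01, -0.003]
ft_force: [0.6, 1.1, -0.4]
opening: 85.6
```

{"name": "step_arm", "arguments": {"motion": "0 -2.5 40 0 0;0 -2.5 40 0 0;0 -2.5 40 0 0;0 -2.5 40 0 0;0 -2.5 40 0 0;0 -2.5 40 0 0;0 -2.5 40 0 0;0 -2.5 40 0 0;0 -2.5 40 0 0;0 -2.5 40 0 0;0 -2.5 40 0 0;0 -2.5 40 0 0"}}

```text
t: 14.77
eef_pos: [545.0, -212.7, 315.9]
eef_rot: [0.996, -0.086, 0.009, -0.003]
ft_force: [-0.4, -0.1, -0.7]
opening: 85.6
```

```bash
python3 - <<'E'
from h import *
print(get_obs()['eef_pos'],tool([497,-426,300]))
a=load('scene0');b=load('side0')
for z in (60,80,100): print(z,px2w(a,np.array([(143,242),(205,178)])*.7,z).round(0).tolist(),px2w(b,np.array([(512,570),(730,472)])*.7,z).round(0).tolist())
E
```

```text
[ 544.98383379 -212.69829977  315.93927357] [-1.11763193 21.84851102  1.39093706]
60 [[598.0, -578.0, 60.0], [342.0, -578.0, 60.0]] [[397.0, -545.0, 60.0], [677.0, -547.0, 60.0]]
80 [[616.0, -559.0, 80.0], [365.0, -559.0, 80.0]] [[386.0, -558.0, 80.0], [656.0, -560.0, 80.0]]
100 [[634.0, -541.0, 100.0], [389.0, -541.0, 100.0]] [[376.0, -571.0, 100.0], [634.0, -573.0, 100.0]]
```

{"name": "step_arm", "arguments": {"motion": "0 -1.1 20 0 0;0 -1.1 20 0 0;0 -1.1 21.8 1 0;0 -1.1 21.8 1.4 0;0 -1.1 21.8 1.4 0;0 -1.1 21.8 1.4 0;0 -1.1 21.8 1.4 0;0 -1.1 21.8 1.4 0"}}

```text
t: 15.43
eef_pos: [497.4, -424.5, 298.6]
eef_rot: [0.996, -0.085, 0.008, -0.005]
ft_force: [0.6, 0.8, 0.3]
opening: 85.4
```

```bash
cat >> h.py <<'E'
def bright(s,z,lo=170,near=(280,210),sat=40):
    "centre of the pale blob nearest to `near`, at height z: ellipse fit of contour"
    hsv=cv2.cvtColor(s['color'],cv2.COLOR_RGB2HSV)
    m=((hsv[...,2]>lo)&(hsv[...,1]<sat)).astype(np.uint8)
    cs=[c for c in cv2.findContours(m,cv2.RETR_EXTERNAL,cv2.CHAIN_APPROX_NONE)[0] if cv2.contourArea(c)>400]
    c=min(cs,key=lambda c:np.hypot(*(c[:,0].mean(0)-near)))
    e=cv2.fitEllipse(cv2.convexHull(c)); return e,px2w(s,[e[0]],z)[0]
E
python3 - <<'E'
from h import *
o=get_obs(); print(o['eef_pos'],Ro.from_quat(o['eef_rot']).as_matrix().round(3)); s=snap('wrist','w7')
print(bright(s,16))
cv2.imwrite('pics/w7b.png',cv2.resize(cv2.imread('pics/w7.png'),(800,600)))
E
```

```text
[ 497.42347693 -424.45590362  298.64197423] [[ 0.985 -0.17   0.017]
 [-0.17  -0.985  0.008]
 [ 0.016 -0.011 -1.   ]]
(((278.4776611328125, 215.57327270507812), (69.11529541015625, 80.0363998413086), 52.20159149169922), array([ 499.10630183, -428.24531721,   16.        ]))
```

View pics/w7b.png

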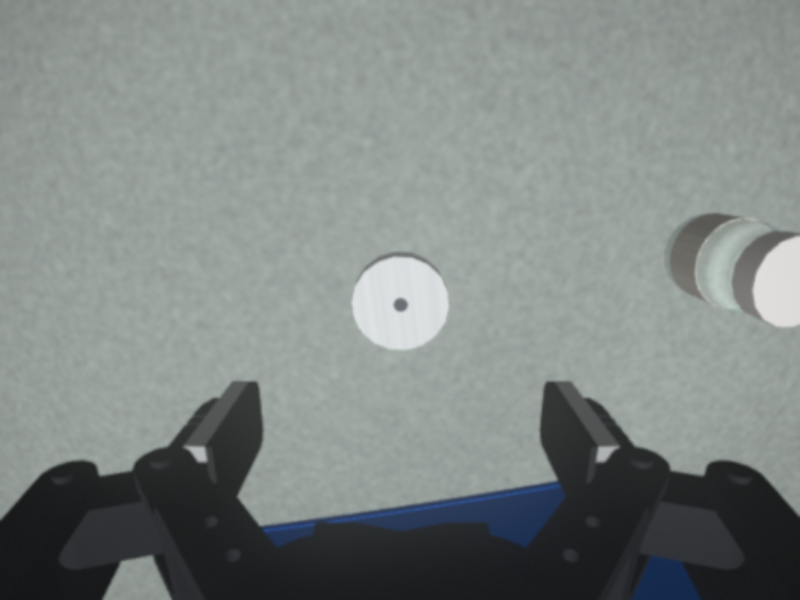

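```bash
python3 - <<'E'
from h import *
s=load('w7'); p=px2w(s,np.array([(400,304),(351,304),(449,304)])*.7,16); print(p); c=p[0]
print(tool([c[0],c[1],170]))
E
```

```text
[[ 500.6680883  -426.22340813   16.        ]
 [ 474.2692444  -421.5453169    16.        ]
 [ 527.14715881 -430.91850845   16.        ]]
[ 0.13447101  0.33217815 12.90187709]
```

```bash
cat >> h.py <<'E'
def rel(c): return tool(c)
E
python3 - <<'E'
from h import *
print(rel([500.7,-426.2,8]))
E
```

```text
[-0.11869255  0.50275241 29.09900116]
```

{"name": "step_arm", "arguments": {"motion": "0 -0.1 0.45 3 0;0 -0.1 0.45 6 0;0 -0.1 0.45 9 0;0 -0.1 0.45 11 0;0 -0.1 0.45 12 0;0 -0.1 0.45 12.6 0;0 -0.1 0.45 12.6 0;0 -0.1 0.45 12.6 0;0 -0.1 0.45 12.6 0"}}

```text
t: 16.23
eef_pos: [499.1, -427.4, 174.9]
eef_rot: [0.996, -0.085, 0.01, -0.004]
ft_force: [-0.9, 0.1, 0.0]
opening: 85.4
```

```bash
python3 - <<'E'
from h import *
print(get_obs()['eef_pos'],rel([500.7,-426.2,8]))
E
```

```text
[ 499.08642419 -427.39930792  174.88123983] [-1.69566563e-01  1.45069194e-03  1.66884735e+01]
```

{"name": "step_arm", "arguments": {"motion": "0 -0.2 0 0.4 0;0 -0.2 0 0.4 0;0 -0.2 0 0.4 0;0.4 -0.2 0 0.4 0;0.6 -0.2 0 0.4 0;0.8 -0.2 0 0.4 0;0.8 -0.2 0 0.4 0;0.8 -0.2 0 0.4 0;0.8 -0.2 0 0.4 0;0.8 -0.2 0 0.4 0;0.8 -0.2 0 0.4 0"}}

```text
t: 17.15
eef_pos: [497.5, -427.4, 171.6]
eef_rot: [0.996, -0.085, 0.01, -0.003]
ft_force: [-0.6, 0.8, 5.4]
opening: 51.8
```

{"name": "step_arm", "arguments": {"motion": "0.8 0 0 -2 0;0.8 0 0 -5 0;0.8 0 0 -9 0;0.8 0 0 -13 0;0.8 0 0 -15 0;0.8 0 0 -15 0;0.8 0 0 -15 0"}}

```text
t: 17.73
eef_pos: [494.6, -428.3, 322.6]
eef_rot: [0.996, -0.085, 0.011, -0.002]
ft_force: [-0.5, 0.0, -1.9]
opening: 51.9
```

{"name": "step_arm", "arguments": {"motion": "0.8 3 -40 -1 0;0.8 3 -40 -1 0;0.8 3 -40 -1 0;0.8 3 -40 -1 0;0.8 3 -40 -1 0;0.8 3 -40 -1 0;0.8 3 -40 -1 0;0.8 3 -40 -1 0;0.8 3 -40 -1 0;0.8 3 -40 -1 0;0.8 3 -40 -1 0;0.8 3 -40 -1 0"}}

```text
t: 18.73
eef_pos: [590.4, -37.3, 332.7]
eef_rot: [0.997, -0.083, 0.008, -0.002]
ft_force: [-0.7, -0.8, -1.1]
opening: 52.2
```

```bash
python3 - <<'E'
from h import *
print(get_obs()['eef_pos'],tool([628,105,310]))
E
```

```text
[590.35268374 -37.34066588 332.6712008 ] [  1.32271024 -14.64654703   2.37713843]
```

{"name": "step_arm", "arguments": {"motion": "0.8 1.3 -14 0 0;0.8 1.3 -14.6 0 0;0.8 1.3 -14.6 1 0;0.8 1.3 -14.6 2 0;0.8 1.3 -14.6 2.4 0;0.8 1.3 -14.6 2.4 0;0.8 1.3 -14.6 2.4 0;0.8 1.3 -14.6 2.4 0"}}

```text
t: 19.4
eef_pos: [627.5, 102.8, 309.3]
eef_rot: [0.996, -0.084, 0.008, -0.002]
ft_force: [0.4, -0.5, 0.2]
opening: 51.7
```

```bash
python3 - <<'E'
from h import *
o=get_obs(); print(o['eef_pos'],Ro.from_quat(o['eef_rot']).as_matrix()[:,2].round(3)); s=snap('wrist','w8')
cv2.imwrite('pics/w8b.png',cv2.resize(cv2.imread('pics/w8.png'),(800,600)))
E
```

```text
[627.47259922 102.76790567 309.31911818] [ 0.015  0.003 -1.   ]
```

View pics/w8b.png

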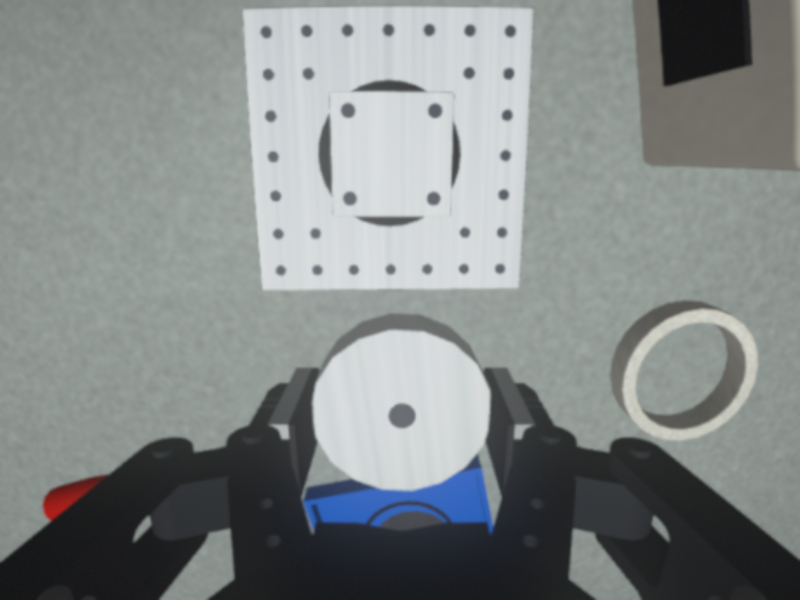

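```bash
python3 - <<'E'
from h import *
s=load('w8'); o=get_obs()
b=px2w(s,np.array([(348,110),(435,110),(433,198),(350,198)])*.7,34); b2=px2w(s,np.array([(329,92),(454,92),(451,217),(333,216)])*.7,34)
d=px2w(s,np.array([(402,415)])*.7,153.7)[0]; d2=px2w(s,np.array([(312,403),(490,403)])*.7,153.7)
print(b.mean(0),b2.mean(0),d,d2.mean(0),np.linalg.norm(d2[1]-d2[0]))
g=(b.mean(0)+b2.mean(0))/2; g[2]=50; print(rel(g)-rel(d))
E
```

```text
[639.25898641 177.67392022  34.        ] [639.3250451  177.21470994  34.        ] [629.91473965 103.35657623 153.7       ] [630.34261742 107.16797182 153.7       ] 51.72970262619933
[-0.48109325 -7.40264905 10.4055514 ]
```

{"name": "step_arm", "arguments": {"motion": "0.8 -0.5 -4 0 0;0.8 -0.5 -7.4 0 0;0.8 -0.5 -7.4 0 0;0.8 -0.5 -7.4 0 0;0.8 -0.5 -7.4 3 0;0.8 -0.5 -7.4 6 0;0.8 -0.5 -7.4 8 0;0.8 -0.5 -7.4 9 0;0.8 -0.5 -7.4 9.6 0;0.8 -0.5 -7.4 9.6 0;0.8 -0.5 -7.4 9.6 0;0.8 -0.5 -7.4 9.6 0"}}

```text
t: 20.45
eef_pos: [637.8, 176.6, 216.1]
eef_rot: [0.996, -0.084, 0.01, -0.003]
ft_force: [0.4, 0.6, -0.9]
opening: 51.8
```

```bash
python3 - <<'E'
from h import *
o=get_obs(); R0=Ro.from_quat(o['eef_rot'])
# desired TCP: axis offset of disc rel TCP in w8
d=np.array([629.91,103.36,153.7])-[627.47,102.77,309.32]; print(o['eef_pos'],R0.as_matrix()[:,2])
print(R0.inv().apply(np.array([639.3,177.4,50])-d-o['eef_pos'])/10)
E
```

```text
[637.78610813 176.6301107  216.11753963] [ 0.01972967  0.00334947 -0.99979974]
[-0.11412523  0.00478858  1.04777681]
```

{"name": "step_arm", "arguments": {"motion": "0.8 -0.1 0 0.4 0;0.8 -0.1 0 0.8 0;0.8 -0.1 0 0.9 0;0.8 -0.1 0 0.9 0;0.8 -0.1 0 0.9 0"}}

```text
t: 20.87
eef_pos: [636.8, 176.9, 206.9]
eef_rot: [0.996, -0.084, 0.01, -0.002]
ft_force: [0.7, 0.2, 0.3]
opening: 51.9
```

{"name": "step_arm", "arguments": {"motion": "0.8 0 0 0.1 0;0.8 0 0 0.2 0;0.8 0 0 0.2 0;0.8 0 0 0.2 0"}}

```text
t: 21.2
eef_pos: [637.0, 177.0, 205.6]
eef_rot: [0.996, -0.084, 0.01, -0.003]
ft_force: [-1.9, -0.7, 4.1]
opening: 51.6
```

{"name": "step_arm", "arguments": {"motion": "0.5 0 0 0 0;0.3 0 0 0 0;0.2 0 0 0 0;0 0 0 0 0;0 0 0 0 0;0 0 0 0 0;0 0 0 -2 0;0 0 0 -5 0;0 0 0 -8 0;0 0 0 -11 0;0 0 0 -11 0;0 0 0 -11 0"}}

```text
t: 22.2
eef_pos: [636.0, 176.8, 318.7]
eef_rot: [0.996, -0.084, 0.013, -0.003]
ft_force: [0.1, -0.9, -0.9]
opening: 85.3
```

{"name": "step_arm", "arguments": {"motion": "0 -16.4 37.6 0 0;0 -16.4 37.6 0 0;0 -16.4 37.6 0 0;0 -16.4 37.6 0 0;0 -16.4 37.6 0 0;0 -16.4 37.6 0 0;0 -16.4 37.6 0 0;0 -16.4 37.6 0 0;0 -16.4 37.6 0 0;0 -16.4 37.6 0 0;0 -16.4 37.6 0 0;0 -16.4 37.6 0 0"}}

```text
t: 23.2
eef_pos: [409.8, -167.3, 310.1]
eef_rot: [0.996, -0.086, 0.012, -0.004]
ft_force: [-0.0, 0.1, -0.7]
opening: 85.5
```

```bash
python3 - <<'E'
from h import *
o=get_obs(); print(o['eef_pos'],Ro.from_quat(o['eef_rot']).as_matrix()[:,2].round(3)); s=snap('wrist','w9')
e,c=bright(s,34,lo=205); print(e,c, rel(np.r_[c[:2],17]))
i=cv2.imread('pics/w9.png')
cv2.ellipse(i,e,(0,0,255),1); cv2.imwrite('pics/w9b.png',cv2.resize(i[100:300,150:410],(520,400)))
E
```

```text
[ 409.76944627 -167.26524559  310.0880103 ] [ 0.024  0.006 -1.   ]
((272.4138488769531, 213.10385131835938), (43.92745590209961, 45.51631164550781), 93.48129272460938) [ 409.33864354 -166.96623192   34.        ] [-0.77645589  0.3646427  29.31700721]
```

View pics/w9b.png

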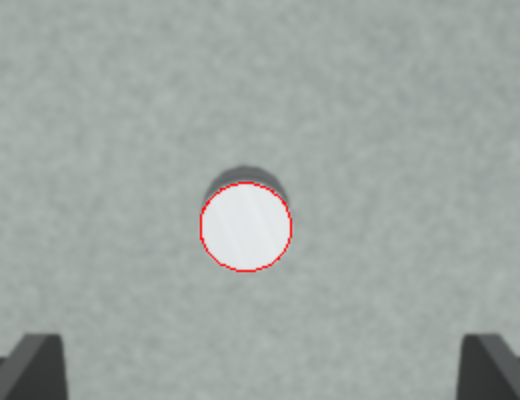

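{"name": "step_arm", "arguments": {"motion": "0 -0.75 0.35 2 0;0 -0.75 0.35 5 0;0 -0.75 0.35 8 0;0 -0.75 0.35 10.5 0;0 -0.75 0.35 12 0;0 -0.75 0.35 13 0;0 -0.75 0.35 13 0;0 -0.75 0.35 13 0;0 -0.75 0.35 13 0"}}

```text
t: 24.0
eef_pos: [406.4, -167.3, 180.5]
eef_rot: [0.996, -0.084, 0.012, -0.004]
ft_force: [0.5, -0.0, 0.6]
opening: 85.2
```

```bash
python3 - <<'E'
from h import *
print(get_obs()['eef_pos'],rel([409.3,-167,17]))
E
```

```text
[ 406.42522997 -167.31252931  180.48426199] [-0.1060664   0.08382238 16.35042454]
```

{"name": "step_arm", "arguments": {"motion": "0 -0.1 0.1 0.4 0;0 -0.1 0.1 0.4 0;0.4 -0.1 0.1 0.4 0;0.6 -0.1 0.1 0.4 0;0.8 -0.1 0.1 0.4 0;0.9 -0.1 0.1 0.4 0;0.9 -0.1 0.1 0.4 0;0.9 -0.1 0.1 0.4 0;0.9 -0.1 0.1 0.4 0;0.9 -0.1 0.1 0.4 0;0.9 -0.1 0.1 0.4 0;0.9 -0.1 0.1 0.4 0"}}

```text
t: 25.0
eef_pos: [405.5, -168.3, 177.0]
eef_rot: [0.996, -0.084, 0.012, -0.004]
ft_force: [-1.5, 0.7, 5.1]
opening: 34.3
```

{"name": "step_arm", "arguments": {"motion": "0.9 0 0 -2 0;0.9 0 0 -5 0;0.9 0 0 -9 0;0.9 0 0 -13 0;0.9 0 0 -14 0;0.9 0 0 -14 0;0.9 0 0 -14 0"}}

```text
t: 25.58
eef_pos: [401.9, -169.0, 316.8]
eef_rot: [0.996, -0.085, 0.013, -0.004]
ft_force: [-0.4, 1.5, -1.7]
opening: 34.4
```

```bash
python3 - <<'E'
from h import *
print(tool([629,102,322]))
E
```

```text
[ 17.82589051 -30.54455478   0.21013811]
```

{"name": "step_arm", "arguments": {"motion": "0.9 17.8 -30.5 0 0;0.9 17.8 -30.5 0 0;0.9 17.8 -30.5 0 0;0.9 17.8 -30.5 0 0;0.9 17.8 -30.5 0 0;0.9 17.8 -30.5 0 0;0.9 17.8 -30.5 0 0;0.9 17.8 -30.5 0 0;0.9 17.8 -30.5 0 0;0.9 17.8 -30.5 0 0;0.9 17.8 -30.5 0 0;0.9 17.8 -30.5 0 0"}}

```text
t: 26.58
eef_pos: [627.2, 101.3, 321.0]
eef_rot: [0.996, -0.085, 0.01, -0.003]
ft_force: [0.2, -0.9, -1.1]
opening: 34.4
```

```bash
python3 - <<'E'
from h import *
o=get_obs(); print(o['eef_pos'],Ro.from_quat(o['eef_rot']).as_matrix()[:,2].round(3)); s=snap('wrist','w10')
cv2.imwrite('pics/w10b.png',cv2.resize(cv2.imread('pics/w10.png')[:, 100:460],(720,840))[:700,:][:600])
E
```

```text
[627.2299737  101.25773002 321.01933193] [ 0.02   0.004 -1.   ]
```

View pics/w10b.png

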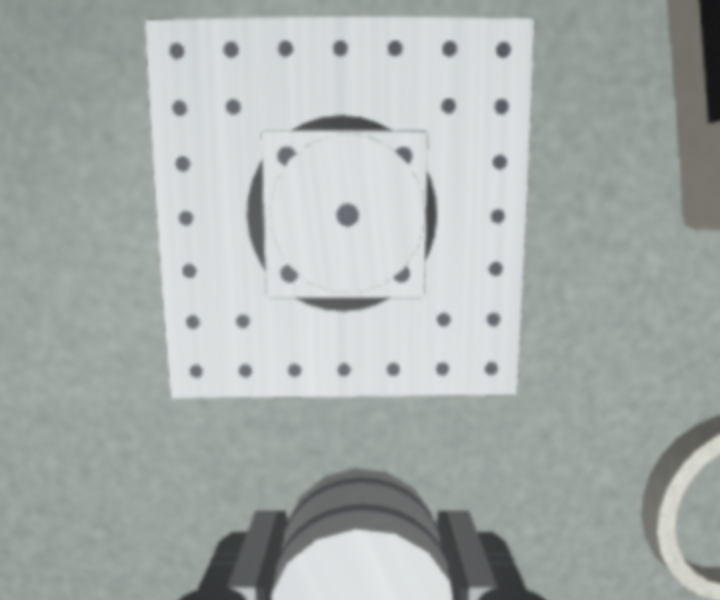

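```bash
python3 - <<'E'
from h import *
s=load('w10'); o=get_obs()
for lo in (185,205): 
  e,c=bright(s,178,lo=lo,near=(281,310)); print(e,c)
# block & disc check
b=px2w(s,np.array([(286,155),(404,155),(401.5,274),(289,274)])/2+[100,0],34).mean(0)
g=px2w(s,[(273.5,107.5)],50)[0]; g2=px2w(s,np.array([(270,214),(426,214)])/2+[100,0],50); print(b,g,g2.mean(0),np.linalg.norm(g2[1]-g2[0]))
print(rel([g[0],g[1],84])-rel(c))
d=c-o['eef_pos']; print('col-TCP',d, Ro.from_quat(o['eef_rot']).inv().apply(d))
E
```

```text
((280.79443359375, 304.45294189453125), (79.17598724365234, 90.66590118408203), 88.6856918334961) [630.07535036 103.27547252 178.        ]
((280.7994689941406, 304.4900207519531), (78.70775604248047, 89.9626693725586), 89.54235076904297) [630.07450826 103.25915692 178.        ]
[639.34988645 177.43637343  34.        ] [640.01390427 177.11267105  50.        ] [640.46399971 177.45517991  50.        ] 53.784588304636706
[-0.45810518 -7.37121435  9.45233675]
col-TCP [   2.85038186    2.41734277 -143.70048947] [ -0.463621    -1.70888942 143.73817743]
```

{"name": "step_arm", "arguments": {"motion": "0.9 -0.5 -4 0 0;0.9 -0.5 -7.4 0 0;0.9 -0.5 -7.4 0 0;0.9 -0.5 -7.4 0 0;0.9 -0.5 -7.4 3 0;0.9 -0.5 -7.4 5.5 0;0.9 -0.5 -7.4 7.5 0;0.9 -0.5 -7.4 8.5 0;0.9 -0.5 -7.4 8.6 0;0.9 -0.5 -7.4 8.6 0;0.9 -0.5 -7.4 8.6 0;0.9 -0.5 -7.4 8.6 0"}}

```text
t: 27.63
eef_pos: [637.6, 174.8, 238.2]
eef_rot: [0.996, -0.085, 0.012, -0.004]
ft_force: [0.1, -0.2, -1.1]
opening: 34.4
```

```bash
python3 - <<'E'
from h import *
o=get_obs(); R0=Ro.from_quat(o['eef_rot']); print(o['eef_pos'],R0.as_matrix()[:,2])
print(rel([640.2,177.2,84])-np.array([-.046,-.171,14.374]))
E
```

```text
[637.55882847 174.80117007 238.24031067] [ 0.02437758  0.0050483  -0.99969008]
[-0.09184316  0.03035312  1.05290033]
```

{"name": "step_arm", "arguments": {"motion": "0.9 -0.1 0 0.4 0;0.9 -0.1 0 0.8 0;0.9 -0.1 0 0.95 0;0.9 -0.1 0 0.95 0;0.9 -0.1 0 0.95 0"}}

```text
t: 28.05
eef_pos: [636.6, 175.1, 228.4]
eef_rot: [0.996, -0.085, 0.012, -0.003]
ft_force: [1.4, -0.2, -1.1]
opening: 34.9
```

{"name": "step_arm", "arguments": {"motion": "0.9 0 0 0.1 0;0.9 0 0 0.2 0;0.9 0 0 0.2 0;0.9 0 0 0.2 0"}}

```text
t: 28.38
eef_pos: [636.8, 175.2, 227.1]
eef_rot: [0.996, -0.085, 0.012, -0.004]
ft_force: [-1.2, -0.3, 3.3]
opening: 34.6
```

{"name": "step_arm", "arguments": {"motion": "0.6 0 0 0 0;0.5 0 0 0 0;0.4 0 0 0 0;0.2 0 0 0 0;0 0 0 0 0;0 0 0 0 0;0 0 0 -1 0;0 0 0 -3 0;0 0 0 -6 0;0 0 0 -9 0;0 0 0 -10 0;0 0 0 -10 0"}}

```text
t: 29.38
eef_pos: [636.0, 175.0, 332.0]
eef_rot: [0.996, -0.085, 0.016, -0.005]
ft_force: [-0.1, -1.0, 0.2]
opening: 85.4
```

{"name": "step_arm", "arguments": {"motion": "0 -16.5 -21.3 0 0;0 -16.5 -21.3 0 0;0 -16.5 -21.3 0 0;0 -16.5 -21.3 0 0;0 -16.5 -21.3 0 0;0 -16.5 -21.3 0 0;0 -16.5 -21.3 1.5 0;0 -16.5 -21.3 1.5 0;0 -16.5 -21.3 1.5 0;0 -16.5 -21.3 1.5 0;0 -16.5 -21.3 1.5 0"}}

```text
t: 30.3
eef_pos: [510.7, 411.8, 314.2]
eef_rot: [0.996, -0.086, 0.016, -0.004]
ft_force: [0.8, -0.2, -0.4]
opening: 85.7
```

```bash
cat >> h.py <<'E'
def brass(s,z,near):
    hsv=cv2.cvtColor(s['color'],cv2.COLOR_RGB2HSV)
    m=((hsv[...,1]>90)&(hsv[...,0]>8)&(hsv[...,0]<35)).astype(np.uint8)
    cs=[c for c in cv2.findContours(m,cv2.RETR_EXTERNAL,cv2.CHAIN_APPROX_NONE)[0] if cv2.contourArea(c)>300]
    c=min(cs,key=lambda c:np.hypot(*(c[:,0].mean(0)-near))); e=cv2.fitEllipse(cv2.convexHull(c)); return e,px2w(s,[e[0]],z)[0]
E
python3 - <<'E'
from h import *
o=get_obs(); print(o['eef_pos'],Ro.from_quat(o['eef_rot']).as_matrix()[:,2].round(3)); s=snap('wrist','w11')
e,c=brass(s,12,(280,210)); print(e,c, rel(np.r_[c[:2],6]))
i=cv2.imread('pics/w11.png')
cv2.ellipse(i,e,(0,0,255),1); cv2.imwrite('pics/w11b.png',cv2.resize(i[100:300,150:410],(520,400)))
E
```

```text
[510.66464786 411.83646374 314.1628914 ] [ 0.032  0.006 -0.999]
((268.8273620605469, 201.2357940673828), (50.551536560058594, 51.008148193359375), 96.94347381591797) [510.348537   415.29391828  12.        ] [-1.07476050e+00  3.06546627e-02  3.08334908e+01]
```

View pics/w11b.png

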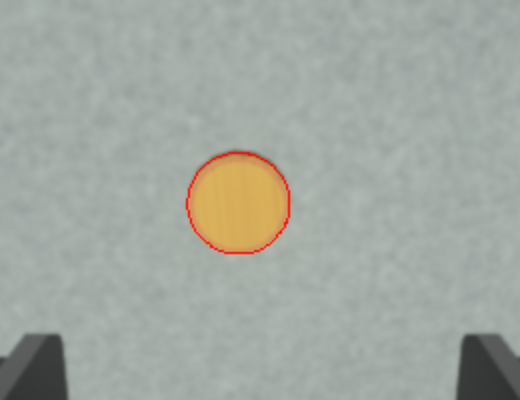

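{"name": "step_arm", "arguments": {"motion": "0 -1.05 0.1 2 0;0 -1.05 0.1 5 0;0 -1.05 0.1 8 0;0 -1.05 0.1 10.5 0;0 -1.05 0.1 12 0;0 -1.05 0.1 13.2 0;0 -1.05 0.1 13.6 0;0 -1.05 0.1 13.6 0;0 -1.05 0.1 13.6 0;0 -1.05 0.1 13.6 0"}}

```text
t: 31.18
eef_pos: [505.8, 413.9, 180.0]
eef_rot: [0.996, -0.086, 0.017, -0.006]
ft_force: [-0.0, 0.4, 0.4]
opening: 85.1
```

```bash
python3 - <<'E'
from h import *
o=get_obs();print(o['eef_pos'],Ro.from_quat(o['eef_rot']).as_matrix()[:,2].round(3),rel([510.3,414.5,6]))
E
```

```text
[505.8067298  413.8569794  179.95353861] [ 0.036  0.008 -0.999] [-0.15347322  0.10232083 17.40029718]
```

{"name": "step_arm", "arguments": {"motion": "0 -0.15 0.1 0.7 0;0 -0.15 0.1 0.7 0;0.4 -0.15 0.1 0.7 0;0.6 -0.15 0.1 0.7 0;0.8 -0.15 0.1 0.7 0;0.9 -0.15 0.1 0.7 0;0.9 -0.15 0.1 0.7 0;0.9 -0.15 0.1 0.7 0;0.9 -0.15 0.1 0.7 0;0.9 -0.15 0.1 0.7 0;0.9 -0.15 0.1 0.7 0;0.9 -0.15 0.1 0.7 0"}}

```text
t: 32.18
eef_pos: [504.8, 413.4, 173.6]
eef_rot: [0.996, -0.086, 0.018, -0.006]
ft_force: [-1.2, -0.4, 4.6]
opening: 41.0
```

{"name": "step_arm", "arguments": {"motion": "0.9 0 0 -1 0;0.9 0 0 -3 0;0.9 0 0 -6 0;0.9 0 0 -10 0;0.9 0 0 -14 0;0.9 0 0 -17 0;0.9 0 0 -17 0;0.9 0 0 -17 0"}}

```text
t: 32.85
eef_pos: [499.0, 412.4, 346.3]
eef_rot: [0.996, -0.086, 0.02, -0.008]
ft_force: [-0.1, -1.4, -2.9]
opening: 41.3
```

```bash
python3 - <<'E'
from h import *
o=get_obs();print(o['eef_pos'],Ro.from_quat(o['eef_rot']).as_matrix().round(3),tool([627,95,342]))
E
```

```text
[499.03949335 412.38077678 346.33737311] [[ 0.984 -0.171  0.041]
 [-0.172 -0.985  0.012]
 [ 0.038 -0.018 -0.999]] [18.0318594  29.0816115   0.58697046]
```

{"name": "step_arm", "arguments": {"motion": "0.9 18 29 0.3 0;0.9 18 29 0.3 0;0.9 18 29 0.3 0;0.9 18 29 0.3 0;0.9 18 29 0.3 0;0.9 18 29 0.3 0;0.9 18 29 0.3 0;0.9 18 29 0.3 0;0.9 18 29 0.3 0;0.9 18 29 0.3 0;0.9 18 29 0.3 0;0.9 18 29 0.3 0"}}

```text
t: 33.85
eef_pos: [625.6, 96.8, 343.2]
eef_rot: [0.996, -0.086, 0.018, -0.008]
ft_force: [0.3, 1.2, -1.3]
opening: 41.2
```

```bash
python3 - <<'E'
from h import *
o=get_obs(); print(o['eef_pos'],Ro.from_quat(o['eef_rot']).as_matrix()[:,2].round(3)); s=snap('wrist','w12')
e,c=brass(s,o['eef_pos'][2]-173.6+12,(280,300)); print(e,c)
i=cv2.imread('pics/w12.png'); cv2.ellipse(i,e,(0,0,255),1)
cv2.imwrite('pics/w12b.png',cv2.resize(i[60:380,100:460],(675,600)))
E
```

```text
[625.6399414   96.7711781  343.23205069] [ 0.037  0.012 -0.999]
((280.18328857421875, 278.3658142089844), (94.73538970947266, 99.24185943603516), 83.41050720214844) [631.56971427 101.3557312  181.63205069]
```

View pics/w12b.png

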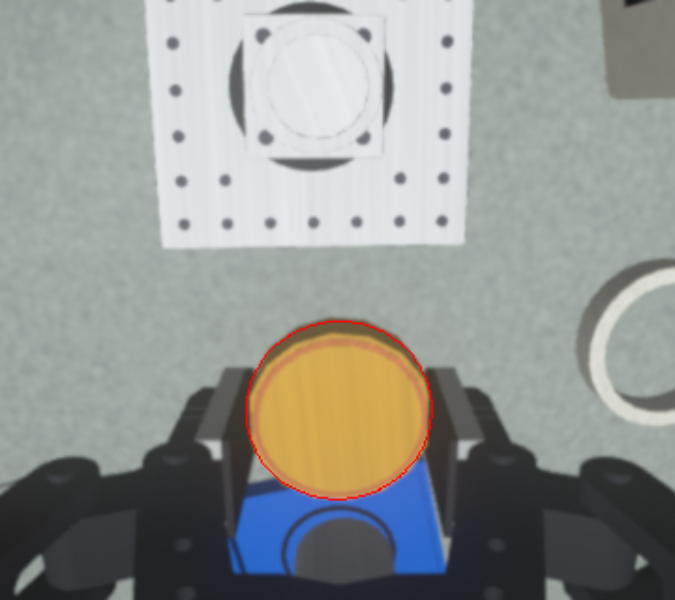

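```bash
python3 - <<'E'
from h import *
s=load('w12'); o=get_obs(); f=lambda p:np.array(p)/1.875+[100,60]
zt=o['eef_pos'][2]-173.6+12
m=px2w(s,f([(339,416)]),zt)[0]; mm=px2w(s,f([(247,410),(431,410),(339,334),(339,498)]),zt)
k=px2w(s,f([(318,86)]),84)[0]; kk=px2w(s,f([(266,86),(370,86),(318,34),(318,138)]),84)
b=px2w(s,f([(263.5,35.5),(364,35.5),(363,137.5),(265.5,137)]),34).mean(0)
n=np.linalg.norm; print(m,n(mm[0]-mm[1]),n(mm[2]-mm[3]),'col',k,n(kk[0]-kk[1]),n(kk[2]-kk[3]),'blk',b)
k2=np.r_[(k+[640.0,177.3,84])[:2]/2,96]; print(rel(np.r_[k[:2],96])-rel(m), 'm in tool',rel(m),o['eef_pos'])
E
```

```text
[631.56897458  99.87731624 182.07205182] 42.42397964515501 42.15093738748809 col [640.67275415 175.83519868  84.        ] 36.44338354065637 35.387614514825536 blk [639.36468528 177.47975287  34.        ]
[-0.69963587 -7.48153841  8.72615957] m in tool [-0.03983305 -0.07237566 16.17272235] [625.7038416   97.15380531 343.67205182]
```

{"name": "step_arm", "arguments": {"motion": "0.9 -0.7 -4 0 0;0.9 -0.7 -7.5 0 0;0.9 -0.7 -7.5 0 0;0.9 -0.7 -7.5 0 0;0.9 -0.7 -7.5 2 0;0.9 -0.7 -7.5 4.5 0;0.9 -0.7 -7.5 6.5 0;0.9 -0.7 -7.5 7.5 0;0.9 -0.7 -7.5 7.8 0;0.9 -0.7 -7.5 7.8 0;0.9 -0.7 -7.5 7.8 0;0.9 -0.7 -7.5 7.8 0"}}

```text
t: 34.9
eef_pos: [635.3, 173.3, 268.6]
eef_rot: [0.996, -0.085, 0.02, -0.008]
ft_force: [0.8, -0.2, -1.2]
opening: 41.1
```

```bash
python3 - <<'E'
from h import *
o=get_obs(); R0=Ro.from_quat(o['eef_rot']); print(o['eef_pos'],R0.as_matrix()[:,2])
print(rel([640.5,176.3,96])-np.array([-.04,-.07,16.17]))
E
```

```text
[635.26350852 173.29079043 268.63589201] [ 0.04092311  0.01247433 -0.99908443]
[-0.15519077  0.01697538  1.10296625]
```

{"name": "step_arm", "arguments": {"motion": "0.9 -0.15 0 0.4 0;0.9 -0.15 0 0.8 0;0.9 -0.15 0 0.9 0;0.9 -0.15 0 0.9 0;0.9 -0.15 0 0.9 0"}}

```text
t: 35.32
eef_pos: [634.1, 173.6, 259.4]
eef_rot: [0.996, -0.085, 0.02, -0.008]
ft_force: [-0.0, 0.3, -1.1]
opening: 41.1
```

{"name": "step_arm", "arguments": {"motion": "0.9 0 0 0.1 0;0.9 0 0 0.1 0;0.9 0 0 0.1 0"}}

```text
t: 35.57
eef_pos: [634.1, 173.6, 258.3]
eef_rot: [0.996, -0.085, 0.02, -0.008]
ft_force: [-0.1, -0.4, -1.8]
opening: 41.1
```

{"name": "step_arm", "arguments": {"motion": "0.9 0 0 0.1 0;0.9 0 0 0.1 0;0.9 0 0 0.1 0"}}

```text
t: 35.82
eef_pos: [634.3, 173.7, 257.6]
eef_rot: [0.996, -0.085, 0.02, -0.008]
ft_force: [0.3, -0.7, -0.1]
opening: 41.1
```

{"name": "step_arm", "arguments": {"motion": "0.9 0 0 0.1 0;0.9 0 0 0.1 0;0.9 0 0 0.1 0"}}

```text
t: 36.07
eef_pos: [634.3, 173.7, 257.6]
eef_rot: [0.996, -0.085, 0.02, -0.008]
ft_force: [-2.4, -0.5, 5.4]
opening: 41.7
```

Contact made; release gently and lift, then retreat.

{"name": "step_arm", "arguments": {"motion": "0.5 0 0 0 0;0.4 0 0 0 0;0.3 0 0 0 0;0.2 0 0 0 0;0 0 0 0 0;0 0 0 0 0;0 0 0 -1 0;0 0 0 -2 0;0 0 0 -4 0;0 0 0 -6 0;0 0 0 -8 0;0 0 0 -8 0"}}

```text
t: 37.07
eef_pos: [632.9, 173.1, 344.2]
eef_rot: [0.996, -0.085, 0.025, -0.009]
ft_force: [-0.5, -0.1, 0.5]
opening: 85.6
```

{"name": "step_arm", "arguments": {"motion": "0 -4 4 0 0;0 -8 8 0 0;0 -8 8 0 0;0 -8 8 0 0;0 -8 8 0 0;0 -8 8 0 0"}}

```text
t: 37.57
eef_pos: [541.3, 107.9, 339.3]
eef_rot: [0.996, -0.085, 0.026, -0.01]
ft_force: [0.9, 0.4, -0.1]
opening: 85.0
```

```bash
python3 - <<'E'
from h import *
o=get_obs(); print(o['eef_pos'],o['opening'],o['ft_force']); a=snap('scene','scene13'); b=snap('side','side13'); s=snap('wrist','w13')
e,c=brass(s,96,w2px(s,[[640,176,96]])[0]); print(e,c)
i=cv2.imread('pics/scene13.png')[180:290,170:390]; j=cv2.imread('pics/side13.png')[130:290,240:400]; k=cv2.imread('pics/w13.png')
cv2.imwrite('pics/c13.png',np.vstack([cv2.resize(i,(800,400))[50:320],np.hstack([cv2.resize(j,(330,330)),cv2.resize(k,(440,330)),np.zeros((330,30,3),np.uint8)])]))
E
```

```text
[541.26782908 107.91610556 339.25225037] 85.0134442581567 [ 0.94702038  0.36114666 -0.12411696]
((395.3504638671875, 103.98197937011719), (66.98612976074219, 71.91094970703125), 50.65781784057617) [638.79332458 175.92617054  96.        ]
```

View pics/c13.png

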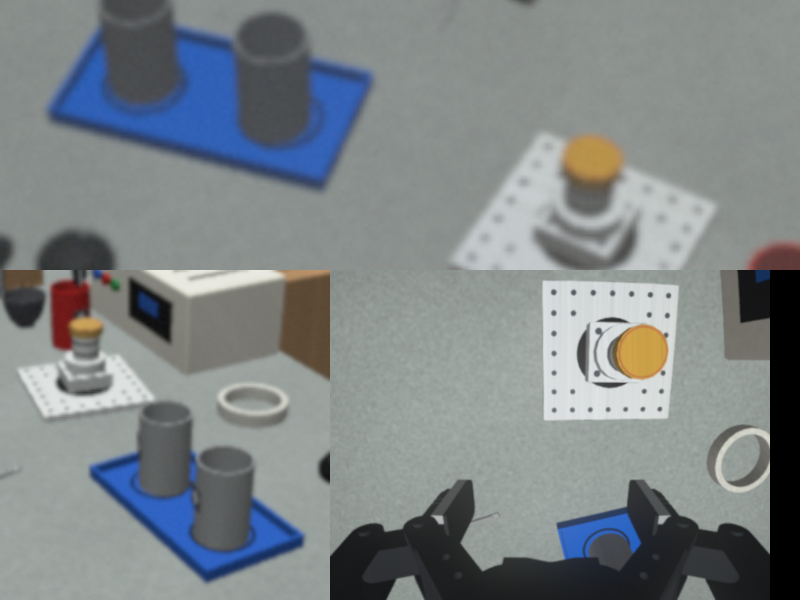

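```bash
python3 -c "
from bench import *
o=get_obs();print(o['t'],o['joint_velocities']);print(sign_off())"
```

```text
37.7167 [ 0.0007388   0.00673795 -0.0047801   0.00390855 -0.00096094 -0.00297174]
the job is handed in; nothing more can be done
None
```

The job is done and handed in at about 37.7 s. I moved the tumbler upright onto the empty ring mark, then stacked block, disc, column and medal on the pad in that order. The gripper was then opened and moved clear.

The last pictures, from all three cameras, show:
- **Tumblers:** both stand upright in the tray. The moved one is about 3 mm off the centre of its mark towards the other tumbler, read by eye. The second tumbler looks unmoved, though I did not re-measure it.
- **Stack:** it stands straight. Block, disc and column centres were each measured about 1–1.5 mm from the piece below. The medal reads about 2 mm from the column, but its fit may include some of the rim.

Two readings were off:
- **Tool tilt:** the measured tilt grew slowly to about 2–3° over the run. I allowed for it in the positions, and each piece was set down at nearly the tilt it was picked up with.
- **Medal grip:** the gripper read 41 mm on the 44 mm medal, a larger shortfall than on the other pieces (0.7–2.2 mm). The medal did not slip and sits flat as far as the pictures show.

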